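# Reset the stop screw of a valve block and lock its jam nut

## Robot

A 6-joint arm with a two-finger parallel gripper is mounted at the origin on the work surface. World frame = base frame: x ahead of the robot, y to its left, z up, the work surface at z = 0. Lengths are in mm, angles in rad, forces in N, time in s.
With the tool pointing down it reaches from about 375 to 925 mm from the base axis. Payload 5.7 kg.
Tool frame: the origin (TCP) lies between the finger pads; the fingertips stand 11 mm ahead of it and the grasp point (between the pads) lies 8 mm behind it; y points along the fingers, x is the direction in which the jaws open and shut, and the axes are right-handed (so a half turn about y gives the same grasp; the last joint's range is limited). The gripper opens to 88 mm and grips with 3 to 60 N. Pads are 20 mm wide; open, the fingers measure 115 mm over their backs; the gripper's body (75 mm by 178 mm) begins 61 mm behind the grasp point.
Start: joints at [-1.325, 0.359, 1.51, -0, 1.272, -0.115], TCP at [211.797, -561.343, 233.623] pointing down, gripper open.
Joint ranges: [-2.97, 2.97], [-1.01, 2.36], [0.21, 2.38], [-0.96, 4.11], [0.2, 2.71], [-2.98, 2.98]. Speed limits (rad/s): [2.39, 2.39, 3.14, 3.14, 3.14, 3.14].

## Interface

Orientations are given as a rotation vector (axis times angle).
In Python, from plant import observe, cams, sign_off gives the robot as it stands.
- The arm moves only by the shell command python3 -m inch 'ROWS' [OPENING] [FORCE]. ROWS is JSON, one flat list of numbers, 6 for each row, row after row: the shift along the world's x, y, z in mm, then the turn, a rotation vector about the world's x, y, z in degrees. A call has 1 to 10 rows; each row shifts and turns the commanded pose from where the row before left it; what a row does not reach is not made up. A row lasts 1/12 s, in which the tool goes at most 41.7 mm and 7.16 degrees, less where a joint would pass 70% of its speed; a pose out of reach is approached as far as the arm can. A call with a gripper value outside its range is refused whole. OPENING is the finger opening in mm, from 0 to 87.8, set as the call begins (- or left out, the last holds). The fingers move at their own pace and stop on an object; FORCE is the grip in N (left out, the last holds). Time passes only in rows, so rows that do not move let the fingers close. It gives the time, the measured TCP pose, the force and the opening at its end, in the units of the state.
- observe(): the state, without advancing time (a new reading comes with each control period).
- cams.snapshot(name): name is "scene" or "side" or "wrist"; returns the picture (420x560x3 uint8, red, green, blue); there is no depth.
- cams.get_calibration(name): a dict with "K" (3x3 intrinsics, pixels), "xyz" and "attitude" of the camera in the world; the wrist camera has in their place "mount" (4x4, takes a point from camera to tool coordinates, whose origin is the TCP and whose axes are the tool frame's). Camera axes: x right, y down, z forward; pixel columns grow to the right and rows downward; lengths in mm; the calibration is good to about 2 mm. The wrist camera is an equidistant fisheye: a pixel r from the principal point sees the ray r / f radians off the axis. A picture is of the moment at which its call begins: read the wrist's pose just before it. get_calibration takes no time and is no camera call.
- sign_off(): hands the job in, once; it reports no verdict.
The state is a dict: "time_s": time; "joints": joint angles; "joint_vel": joint speeds; "effort": joint torques, N m; "ee_pos": TCP position; "tool_rot": TCP orientation; "contact_force": force on the tool from outside, world axes, zero at the start; "torque": the same for the moment, N m; "finger_gap": finger opening in mm.
Only numpy, scipy, OpenCV 4.12 (cv2) and the standard library are available. Lean on these libraries where they do the work, as an engineer would, in place of code of your own. Each camera call takes 0.05 s, during which the arm holds its last target. There are 200 camera calls.

## Task

On the aluminium valve block, slacken the lever jam nut (anticlockwise seen from above), turn the stop screw's flat thumb head anticlockwise until its pointer lines up with the little upright index tab, then swing the lever back clockwise to lock the screw. Nip the nut up firmly by feel, with about 10 N on the lever's post and never more than 15 N: it will not come tight where it was before. Leave everything else on the bench undisturbed.

Things in the scene. Friction and masses are not known exactly. Their poses are not given: they have to be found in the camera images.
- valve: fixed aluminium valve block, 120 x 100 mm, top face 60 mm above the table; two pipe bosses on its sides; origin on the table under the vertical screw axis, which is also the axis of the nut; z up, x along the 120 mm side (the larger boss points to +x)
- screw_head (a point): centre of the stop screw's flat steel thumb head, on the screw axis, 112 mm above the table: a plate 36 mm long (along its x), 10 mm thick (along its y), standing from 91 to 127 mm above the table. Pinch it across the thickness. Its x also is the direction of the pointer
- pointer_tip (a point): end of the steel pointer under the thumb head (7 mm wide, 6 mm high), 38 mm from the screw axis, 83 mm above the table; turns with the screw
- index_mark (a point): the place where the pointer tip must come: 38 mm from the screw axis, 83 mm above the table, just inside the upright steel index tab (7 mm wide, top 78 mm above the table, 43 to 53 mm from the axis); the tab is fixed, at a different angle each time, 0.8 to 1.35 rad anticlockwise from where the pointer starts
- lever_post (a point): middle of the black upright post at the free end of the jam nut's lever: 14 mm diameter, upper part from 82 to 110 mm above the table (this point is 96 mm above it), 80 mm from the screw axis; the steel lever below it is 7 mm thick at 72 mm height and turns with the nut under the thumb head. Push the post sideways, along its circle about the screw axis
- screw (a joint): angle of the stop screw, rad, 0 at the start, positive anticlockwise from above; range -1.6 to 1.9; turns with 0.35 N m when the nut is slack and stays where it is left. Turning it anticlockwise raises its collar inside the nut by 1.6 mm per rad; done while the nut is tight, this drives the squeeze far too high
- nut (a joint): angle of the jam nut, rad, 0 at the start (tight), positive anticlockwise = loosening; range -0.8 to 1.25. Slack beyond 0.1, but swing it past 0.6 so that the rising collar does not meet it. Running free it needs about 5 N at the post, moved slowly; once it bites the push rises 50 N per rad (0.6 N per mm); standing still it reads a few N lower. It stays where left.
- washer: steel pressure washer, 27 mm, under the nut and turning with it, squeezed against the collar. It bites 0.27 rad further anticlockwise per rad of screw turn: swung back to 0 it is badly overtightened. Squeeze in N = (moving push at the post in N x 0.080 - 0.42) / 0.006: 10 N give about 60 N, 15 N about 130 N; 50 N at the start. Above 70 N it springs back a little when let go
- collar: collar of the stop screw, 26 mm across, hidden under the washer; turns with the screw
- mate: second valve block lying by, without lever; leave alone
- driver: screwdriver; leave alone
- threadlock: small white bottle; leave alone
- cap_ring: round aluminium cover disc; leave alone
- plug: brass plug; leave alone
- screw_tray: small grey tray of screws; leave alone
- spanner: open spanner; leave alone
Things that resemble listed ones, but are neither listed nor needed, are in the scene too. What is shaped like the valve but orange or pink is not meant.

How it is judged (in metres and radians):
On the way, in this order (a step that is already met when the one before it is completed fails the run):
1. the nut is slackened: no squeeze on the washer (contact force between washer and collar below 3 N and value of joint nut above 0.12 rad), for 0.2 s.
2. with the nut slack, the pointer is brought to the index tab (contact force between washer and collar below 10 N and horizontal distance between pointer_tip and index_mark below 0.0035 m), for 0.2 s.
3. the nut is tight again (contact force between washer and collar above 30 N), for 0.2 s.
At the end, for the whole second after the job is handed in: the pointer tip is within 3.5 mm of the index mark (about 5 degrees), the nut at rest and tight, squeezing the washer with 30 to 110 N (about 8 to 14 N of moving push at the post) (horizontal distance between pointer_tip and index_mark below 0.0035 m and contact force between washer and collar between 30 and 110 N and velocity of joint nut between -0.05 and 0.05 rad/s); the robot touches nothing.
It fails at once if the nut is overtightened (washer squeezed with more than 160 N, as by 17 N at the post) (contact force between washer and collar above 160 N).
It fails at once if a bystander is pushed more than 20 mm (distance of any of mate, driver, threadlock, cap_ring, plug, screw_tray, spanner from where it was at the start of the episode above 0.02 m).
It also fails if it takes over 72 s, if anything falls off the work surface, if the arm or the gripper's body presses on something with over 40 N, if the wrist force passes 120 N, or if a joint passes its speed limit or range.

## Working session

There is one attempt and no reset: what is moved stays moved. The work goes in short steps, Python scripts to look and compute and a shell command to move; the robot and the scene stay as the last step left them, time stands still between calls to the robot, and variables do not carry over. Pictures are saved under pics/ and viewed, about 8 in all and at most 12, crops included, and the job is handed in when it is done.

```bash
ls; mkdir -p pics; python3 - <<'E'
from plant import observe,cams
import cv2,numpy as np
print(observe())
for n in("scene","side","wrist"):
    c=cams.get_calibration(n);print(n,{k:np.array(v).round(3).tolist() for k,v in c.items() if not isinstance(v,str)})
for n in("scene","side"):
    cv2.imwrite(f"pics/{n}0.png",cams.snapshot(n)[:,:,::-1])
E
```

```text
pics
{'time_s': 0.0, 'joints': array([-1.32509850e+00,  3.59481506e-01,  1.51141072e+00, -7.61832478e-06,
        1.27249825e+00, -1.15063719e-01]), 'joint_vel': array([-1.30674813e-03, -4.63069592e-04,  1.17692582e-03, -1.25240219e-03,
       -2.09727602e-03,  6.50668353e-05]), 'effort': array([-3.12527800e-05, -5.15383852e+01, -2.70722079e+01,  6.74425671e-02,
        3.50458024e-02, -1.30617691e-04]), 'ee_pos': array([ 211.64106819, -560.72810817,  232.83183067]), 'tool_rot': array([-1.35733807,  0.9404288 , -0.93818891]), 'contact_force': array([ 1.28420607, -0.24989128, -0.50006521]), 'torque': array([ 0.00400634, -0.03790306,  0.01953318]), 'finger_gap': 87.84039159367947}
scene {'K': [[459.106, 0.0, 279.362], [0.0, 459.106, 215.376], [0.0, 0.0, 1.0]], 'xyz': [1271.816, -434.243, 938.095], 'attitude': [-2.058, -1.283, 0.502]}
side {'K': [[412.826, 0.0, 275.213], [0.0, 412.826, 209.328], [0.0, 0.0, 1.0]], 'xyz': [318.722, 739.966, 589.94], 'attitude': [-0.365, 2.611, -1.472]}
wrist {'K': [[325.192, 0.0, 277.161], [0.0, 325.192, 213.06], [0.0, 0.0, 1.0]], 'mount': [[1.0, 0.0, 0.0, -0.867], [0.0, -0.26, 0.966, -151.053], [0.0, -0.966, -0.26, 70.078], [0.0, 0.0, 0.0, 1.0]]}
```

View pics/scene0.png

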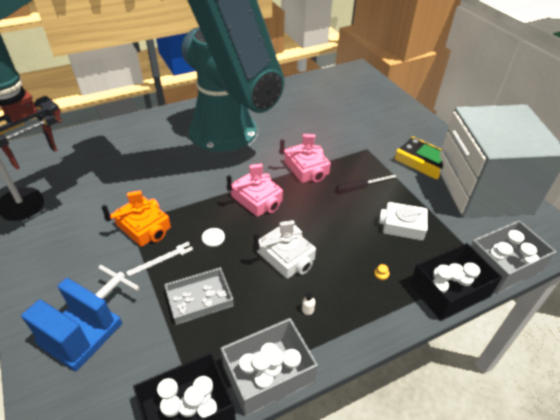

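View pics/side0.png

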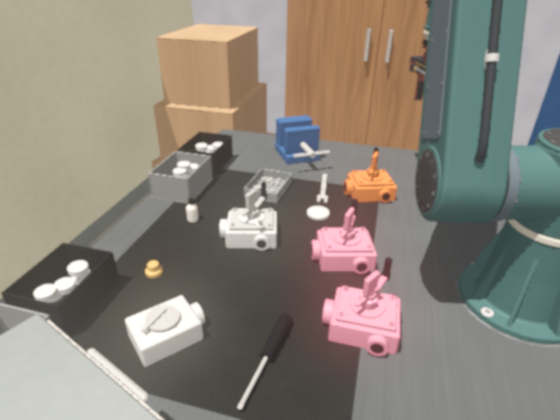

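The aluminium valve is at scene (287,248) / side (252,226). It is the only grey one with a thumb head and a black post, at about scene (263,237) / side (263,188). The pink and orange copies aren't meant, and the one without a lever at scene (405,220) is the mate. Next I'll triangulate the thumb head and view enlarged crops to confirm.

```bash
cat > h.py <<'E'
import numpy as np,cv2
from scipy.spatial.transform import Rotation as R
from plant import observe,cams
def pose(s=None):
    s=s or observe();return np.array(s["ee_pos"]),R.from_rotvec(s["tool_rot"]).as_matrix()
def ray(n,px,p=None):
    c=cams.get_calibration(n);K=np.array(c["K"]);v=np.array([(px[0]-K[0,2])/K[0,0],(px[1]-K[1,2])/K[1,1],1.])
    if n!="wrist":
        return np.array(c["xyz"]),R.from_rotvec(c["attitude"]).as_matrix()@(v/np.linalg.norm(v))
    r=np.hypot(v[0],v[1]);d=np.array([v[0]/r*np.sin(r),v[1]/r*np.sin(r),np.cos(r)]) if r>1e-9 else np.array([0,0,1.])
    M=np.array(c["mount"]);t,T=p
    return t+T@M[:3,3],T@M[:3,:3]@d
def plane(o,d,z): return o+d*(z-o[2])/d[2]
def tri(rs):
    A=[];b=[]
    for o,d in rs:
        P=np.eye(3)-np.outer(d,d);A.append(P);b.append(P@o)
    x=np.linalg.lstsq(np.vstack(A),np.hstack(b),rcond=None)[0]
    return x,[round(float(np.linalg.norm((np.eye(3)-np.outer(d,d))@(x-o))),1) for o,d in rs]
def proj(n,X,p=None):
    c=cams.get_calibration(n);K=np.array(c["K"])
    if n!="wrist": v=R.from_rotvec(c["attitude"]).as_matrix().T@(np.array(X)-c["xyz"]);return K[0,0]*v[0]/v[2]+K[0,2],K[1,1]*v[1]/v[2]+K[1,2]
    M=np.array(c["mount"]);t,T=p;v=M[:3,:3].T@(T.T@(np.array(X)-t)-M[:3,3]);r=np.hypot(v[0],v[1]);a=np.arctan2(r,v[2])
    return K[0,0]*a*v[0]/r+K[0,2],K[1,1]*a*v[1]/r+K[1,2]
E
python3 - <<'E'
from h import *
print(tri([ray("scene",(287,228)),ray("side",(253,200))]))
print(tri([ray("scene",(263,237)),ray("side",(263,188))]))
a=cv2.imread("pics/scene0.png")[205:285,240:335];b=cv2.imread("pics/side0.png")[170:255,210:290]
a=cv2.resize(a,(400,600*400//475 if 0 else 337),interpolation=3);b=cv2.resize(b,(380,337),interpolation=3)
cv2.imwrite("pics/crop.png",np.hstack([a,b]))
print(pose()[1].round(2))
E
```

```text
(array([590.19657369, -56.92199901, 103.53588132]), [2.1, 2.1])
(array([ 587.35799281, -122.90507235,  100.86510308]), [3.9, 3.9])
[[ 0.35 -0.    0.94]
 [-0.94  0.    0.35]
 [-0.   -1.    0.  ]]
```

View pics/crop.png

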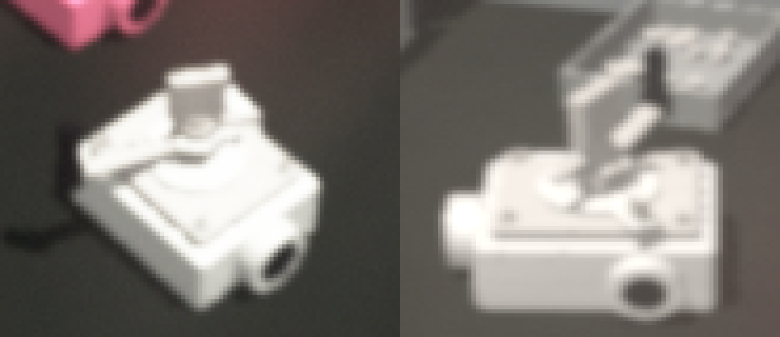

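The crops show the thumb plate with the lever and black post toward world −y, which matches the description. The axis is near (589,−57), so I'm flying above it.

```bash
python3 -m inch '[23,31,3,0,0,0,23,31,3,0,0,0,23,31,3,0,0,0,23,31,3,0,0,0,23,31,3,0,0,0,23,31,3,0,0,0,23,31,3,0,0,0,23,31,3,0,0,0,23,31,3,0,0,0,23,31,3,0,0,0]' 40 20
python3 -m inch '[23,31,0,0,0,0,23,31,0,0,0,0,23,31,0,0,0,0,23,31,0,0,0,0,23,31,0,0,0,0,0,0,0,0,0,0,0,0,0,0,0,0]'
python3 - <<'E'
from h import *
s=observe();p=pose(s);im=cams.snapshot("wrist")[:,:,::-1]
np.save("w1.npy",np.c_[p[0],p[1]])
print(p[0],s["time_s"],proj("wrist",(589,-57,112),p))
cv2.imwrite("pics/w1.png",im)
E
```

```text
time_s: 0.93
ee_pos: [442.3, -249.5, 263.6]
tool_rot: [-1.358, 0.94, -0.939]
contact_force: [1.0, -0.5, 0.1]
finger_gap: 40.3
time_s: 1.52
ee_pos: [557.3, -94.6, 263.1]
tool_rot: [-1.36, 0.937, -0.936]
contact_force: [-0.5, -0.8, 0.1]
finger_gap: 40.0
[557.32408229 -94.57621988 263.05260591] 1.5167 (np.float64(252.58232925233028), np.float64(156.709568595933))
```

View pics/w1.png

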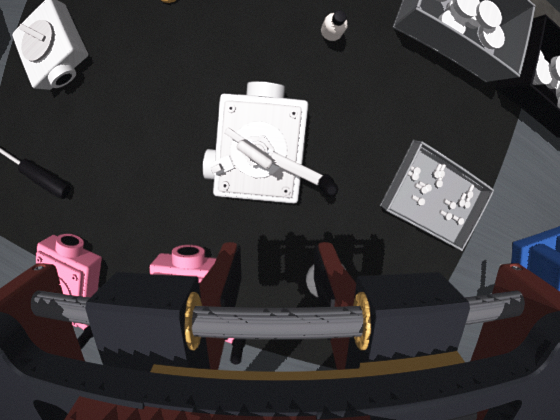

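The wrist view shows the valve at (262,150), with the head plate at (250,148) and the black post at (328,184). The tray is to its right and the mate is at top left. Next is a second, closer view.

```bash
python3 -m inch '[8,20,-20,0,0,0,8,20,-20,0,0,0,8,20,-20,0,0,0,8,10,-15,0,0,0,0,0,0,0,0,0,0,0,0,0,0,0]'
python3 - <<'E'
from h import *
s=observe();p=pose(s);im=cams.snapshot("wrist")[:,:,::-1]
np.save("w2.npy",np.c_[p[0],p[1]])
u=proj("wrist",(589,-57,100),p);print(p[0],u)
cv2.imwrite("pics/w2.png",im)
a=cv2.imread("pics/w1.png")
def crop(i,u,w,h,k):
    x,y=max(0,int(u[0]-w/2)),max(0,int(u[1]-h/2));print("crop origin",x,y,"scale",k)
    c=i[y:y+h,x:x+w];c=(255*(c/255.)**1.8).astype("uint8");return cv2.resize(c,None,fx=k,fy=k,interpolation=cv2.INTER_CUBIC)
A=crop(a,(265,150),120,180,3);B=crop(im,u,145,180,3)
print(A.shape,B.shape);h=min(A.shape[0],B.shape[0]);cv2.imwrite("pics/w12.png",np.hstack([A[:h],B[:h]]))
E
```

```text
time_s: 2.07
ee_pos: [587.6, -27.4, 187.9]
tool_rot: [-1.36, 0.942, -0.938]
contact_force: [0.2, -0.4, 0.3]
finger_gap: 40.1
[587.56510755 -27.41756044 187.87518751] (np.float64(314.61464300728915), np.float64(231.36092062579206))
crop origin 205 60 scale 3
crop origin 242 141 scale 3
(540, 360, 3) (540, 435, 3)
```

View pics/w12.png

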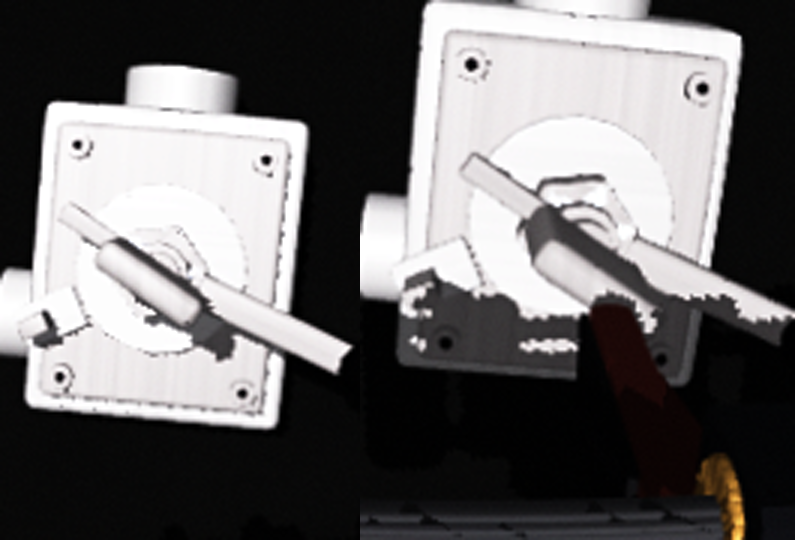

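The pointer points up-left: its tip is at crop1 (65,210), which is full (227,130), and crop2 (470,162), which is full (279,195). The index tab is at the left-bottom edge, at crop1 (60,315). The post end is to the right. I'll take one unobstructed close view to measure from.

```bash
python3 -m inch '[-23,-19,0,0,0,0,-23,-18,0,0,0,0,-22,-18,-3,0,0,0,0,0,0,0,0,0,0,0,0,0,0,0]'
python3 - <<'E'
from h import *
s=observe();p=pose(s);im=cams.snapshot("wrist")[:,:,::-1]
np.save("w3.npy",np.c_[p[0],p[1]])
u=proj("wrist",(589,-57,100),p);print(p[0],u)
cv2.imwrite("pics/w3.png",im)
c=im[20:220,170:430];c=(255*(c/255.)**1.8).astype("uint8");cv2.imwrite("pics/w3c.png",cv2.resize(c,(780,600),interpolation=cv2.INTER_CUBIC))
E
```

```text
time_s: 2.53
ee_pos: [520.0, -83.3, 187.0]
tool_rot: [-1.357, 0.941, -0.943]
contact_force: [1.8, 0.3, -0.6]
finger_gap: 39.8
[519.98746923 -83.30487918 186.971253  ] (np.float64(277.5254915653687), np.float64(122.63538160268146))
```

View pics/w3c.png

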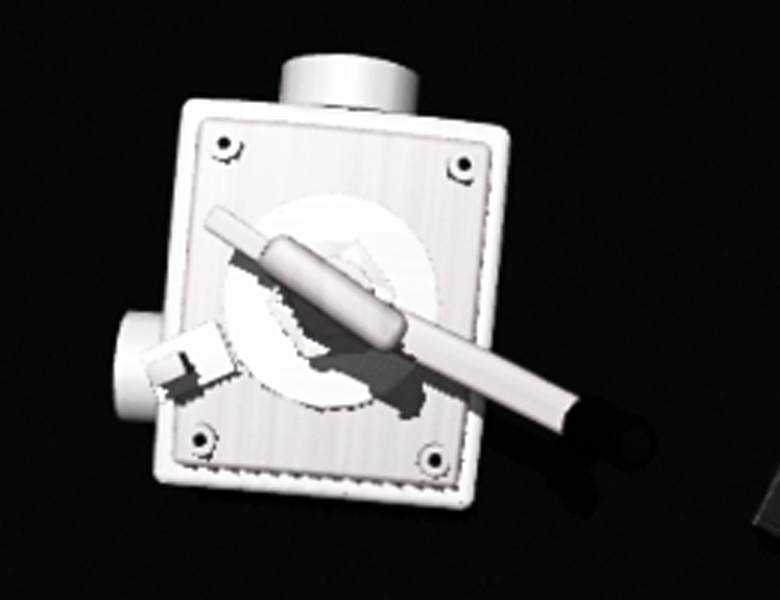

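Crop points (scale 3, origin (170,20)):

| Item | Crop pixel |
|---|---|
| Head top | (333,290) |
| Pointer end | (216,217) |
| Index tab top | (168,364) |
| Black post top | (627,430) |
| Plate screws | (226,145), (463,164), (201,440), (434,460) |

Now I'll triangulate with view 1.

```bash
python3 - <<'E'
from h import *
W={k:(lambda a:(a[:,0],a[:,1:]))(np.load(f"w{k}.npy")) for k in(1,3)}
f3=lambda x,y:(170+x/3,20+y/3); f1=lambda x,y:(205+x/3,60+y/3)
pts={"head":(f1(150,283),f3(333,290),127),"ptip":(f1(67,210),f3(216,217),86),"tab":(f1(38,325),f3(168,364),78),
"post":((330,184),f3(627,430),110),"screws":(f1(162.5,269),f3(331,302),62)}
Q={}
for n,(a,b,z) in pts.items():
    r1=ray("wrist",a,W[1]);r3=ray("wrist",b,W[3]);x,e=tri([r1,r3]);Q[n]=plane(*r3,z)
    print(n,"tri",x.round(1),e,"planes",plane(*r1,z).round(1),Q[n].round(1))
ax=(Q["head"][:2]+Q["screws"][:2])/2;print("axis",ax)
for n in("ptip","tab","post"):
    d=Q[n][:2]-ax;print(n,np.hypot(*d),np.degrees(np.arctan2(d[1],d[0])))
# screw-plate orientation, plate direction
P=[plane(*ray("wrist",f3(*q),W[3]),z)[:2] for q,z in(((270,245),127),((400,322),127),((226,145),62),((463,164),62),((201,440),62),((434,460),62))]
d=P[0]-P[1];print("head dir",np.degrees(np.arctan2(d[1],d[0])),np.hypot(*d))
for i,j in((2,3),(4,5),(4,2),(5,3)):
    d=P[j]-P[i];print(np.degrees(np.arctan2(d[1],d[0])).round(1),np.hypot(*d).round(1))
for X,n in (((ax[0],ax[1],112),"scene"),((ax[0],ax[1],112),"side")): print(n,proj(n,X))
E
```

```text
head tri [593.  -58.3 122.4] [0.5, 0.5] planes [593.4 -58.9 127. ] [593.  -57.8 127. ]
ptip tri [602.5 -22.1  80.9] [0.3, 0.3] planes [602.8 -22.5  86. ] [602.2 -23.1  86. ]
tab tri [561.8 -24.9  82.7] [0.9, 0.9] planes [561.  -25.3  78. ] [561.4 -23.4  78. ]
post tri [ 589.7 -136.6  105.2] [1.0, 1.0] planes [ 590.9 -134.8  110. ] [ 588.9 -135.7  110. ]
screws tri [592.2 -58.6  51.1] [0.1, 0.1] planes [593.1 -59.1  62. ] [592.  -58.5  62. ]
axis [592.49253309 -58.1503036 ]
ptip 36.35702370094006 74.57806545321706
tab 46.68705883533127 131.83047890147733
post 77.63322537855325 -92.63947703294517
head dir 79.5774789060103 32.403235874784166
-73.9 66.5
-74.5 66.9
15.3 84.8
15.5 85.4
scene (np.float64(286.40917125568035), np.float64(225.9007197969055))
side (np.float64(251.3717324108278), np.float64(196.91176413373412))
```

Everything agrees: the axis is at (592.5,−58.2), and the radii come out at 36, 47 and 78, against 38, 48 and 80 in the text. The pointer is at about 76°, the tab at about 132°, and the lever post at −92.6°, about (589,−138). I'll straddle the post with the jaws along the tangent.

```bash
python3 -m inch '[7,-5.5,0,0,0,6.7,7,-5.5,0,0,0,6.7,7,-5.5,0,0,0,6.7,7,-5.5,0,0,0,6.7,7,-5.5,0,0,0,6.7,7,-5.5,0,0,0,6.7,7,-5.5,0,0,0,6.7,7,-5.5,0,0,0,6.7,7,-5.5,0,0,0,6.7,6,-5,0,0,0,6.7]' 36
python3 -m inch '[0,0,-20,0,0,0,0,0,-10,0,0,0,0,0,0,0,0,0,0,0,0,0,0,0]'
python3 - <<'E'
from h import *
s=observe();p=pose(s);print(s["ee_pos"],p[1].round(3),s["joints"].round(2),s["contact_force"].round(1))
im=cams.snapshot("wrist")[:,:,::-1];cv2.imwrite("pics/w4.png",im);print(proj("wrist",(589,-138,110),p))
E
```

```text
time_s: 3.42
ee_pos: [591.8, -136.1, 186.4]
tool_rot: [-1.571, 0.025, -0.029]
contact_force: [-0.2, 0.3, -0.5]
finger_gap: 36.0
time_s: 3.75
ee_pos: [589.5, -135.4, 155.2]
tool_rot: [-1.57, 0.033, -0.031]
contact_force: [0.2, -0.4, -0.5]
finger_gap: 36.0
[ 589.500508   -135.36695326  155.15251621] [[ 0.999 -0.002  0.041]
 [-0.041  0.001  0.999]
 [-0.002 -1.     0.001]] [-0.34  0.44  1.59  0.    1.11 -0.3 ] [ 0.2 -0.4 -0.5]
(np.float64(278.3849476475408), np.float64(245.029160215082))
```

View pics/w4.png

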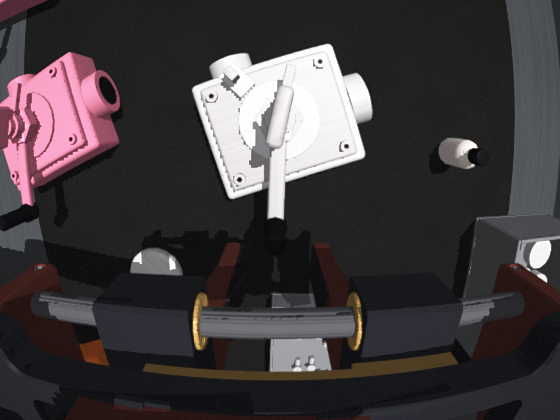

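The post is centred between the jaws at (276,235). The tray at (300,340) and bottle at (460,152) are clear, so I'm descending around the post.

```bash
python3 -m inch '[0,-0.5,-15,0,0,0,0,-0.5,-15,0,0,0,0,-0.5,-15,0,0,0,0,-0.5,-13,0,0,0,0,0,0,0,0,0,0,0,0,0,0,0]' 30
python3 - <<'E'
from h import *
print(cams.snapshot("wrist").shape)
im=cams.snapshot("scene")[205:285,225:345,::-1];cv2.imwrite("pics/s2.png",im)
E
```

```text
time_s: 4.3
ee_pos: [589.8, -137.7, 97.9]
tool_rot: [-1.57, 0.032, -0.032]
contact_force: [-0.6, 0.6, 0.3]
finger_gap: 30.4
(420, 560, 3)
```

```bash
python3 -m inch '[5.6,0,0,0,0,4,5.6,0.3,0,0,0,4,5.5,0.7,0,0,0,4,5.5,1.1,0,0,0,4]'
python3 -m inch '[5.4,1.5,0,0,0,4,5.3,1.9,0,0,0,4,5.1,2.2,0,0,0,4]'
python3 -m inch '[5,2.6,0,0,0,4,4.8,2.9,0,0,0,4,4.5,3.2,0,0,0,4]'
```

```text
time_s: 4.73
ee_pos: [610.5, -135.8, 98.7]
tool_rot: [-1.562, -0.188, 0.193]
contact_force: [-5.7, -0.6, 3.4]
finger_gap: 30.2
time_s: 4.98
ee_pos: [626.5, -130.6, 98.8]
tool_rot: [-1.542, -0.352, 0.357]
contact_force: [-5.6, -1.6, 3.1]
finger_gap: 29.9
time_s: 5.23
ee_pos: [640.9, -122.1, 98.7]
tool_rot: [-1.509, -0.515, 0.52]
contact_force: [-5.1, -2.3, 2.3]
finger_gap: 30.4
```

```bash
python3 -m inch '[4.3,3.5,0,0,0,4,4.1,3.8,0,0,0,4,3.8,4.1,0,0,0,4,0,0,0,0,0,0]'
python3 -m inch '[-2.5,-3,0,0,0,0,-2.5,-3,0,0,0,0,0,0,0,0,0,0]'
python3 -m inch '[0,0,30,0,0,0,0,0,30,0,0,0,0,0,0,0,0,0,0,0,0,0,0,0]'
python3 - <<'E'
from h import *
s=observe();p=pose(s);print(p[0],np.degrees(np.arctan2(p[1][1,0],p[1][0,0])),s["contact_force"])
E
```

```text
time_s: 5.57
ee_pos: [654.1, -110.2, 98.8]
tool_rot: [-1.463, -0.679, 0.681]
contact_force: [-3.9, -2.1, 2.0]
finger_gap: 29.7
time_s: 5.82
ee_pos: [649.3, -116.7, 98.2]
tool_rot: [-1.464, -0.676, 0.675]
contact_force: [0.4, 0.4, -0.3]
finger_gap: 30.1
time_s: 6.15
ee_pos: [651.1, -116.6, 160.1]
tool_rot: [-1.466, -0.68, 0.673]
contact_force: [-0.4, 0.1, -0.5]
finger_gap: 30.1
[ 651.09597689 -116.64857993  160.10648389] 49.613790299649956 [-0.44101248  0.07846687 -0.49916788]
```

The nut is at about 0.81 rad. Next I go above the thumb head, with the jaws across its thickness.

```bash
python3 -m inch '[-6.5,6.5,0,0,0,-7,-6.5,6.5,0,0,0,-7,-6.5,6.5,0,0,0,-7,-6.5,6.5,0,0,0,-7,-6.5,6.5,0,0,0,-7,-6.5,6.5,0,0,0,-7,-6.5,6.5,0,0,0,-7,-6.5,6.5,0,0,0,-7,-6.5,6.4,0,0,0,-6.6,0,0,0,0,0,0]' 36
python3 -m inch '[0,0,-5,0,0,0,0,0,0,0,0,0,0,0,0,0,0,0]'
python3 - <<'E'
from h import *
s=observe();p=pose(s);np.save("w5.npy",np.c_[p[0],p[1]]);print(p[0],np.degrees(np.arctan2(p[1][1,0],p[1][0,0])))
im=cams.snapshot("wrist")[:,:,::-1];cv2.imwrite("pics/w5.png",im);print(proj("wrist",(592.5,-58.2,127),p))
c=im[130:330,150:410];c=(255*(c/255.)**1.5).astype("uint8");cv2.imwrite("pics/w5c.png",cv2.resize(c,(780,600),interpolation=cv2.INTER_CUBIC))
E
```

```text
time_s: 6.98
ee_pos: [588.5, -56.4, 156.3]
tool_rot: [-1.562, 0.183, -0.178]
contact_force: [-1.4, 0.0, 0.3]
finger_gap: 35.9
time_s: 7.23
ee_pos: [590.8, -58.0, 151.9]
tool_rot: [-1.564, 0.176, -0.175]
contact_force: [0.1, -0.0, 0.2]
finger_gap: 36.3
[590.79830667 -57.99510574 151.87136162] -12.817831280922945
(np.float64(282.19148897166536), np.float64(252.4080516526617))
```

View pics/w5c.png

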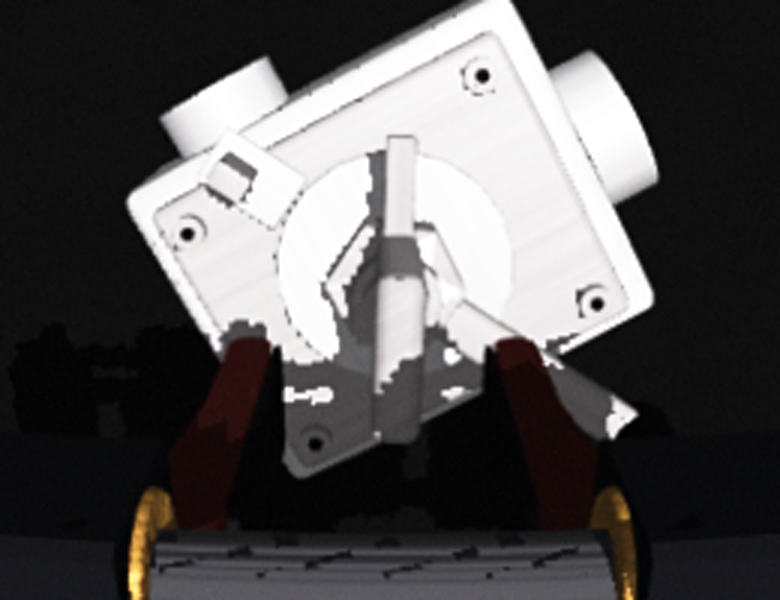

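The pointer tip is at crop (400,140) and the plate lies vertical in the image, so it is square to the jaws (77°). The tab foot has corners (232,130), (305,178), (275,228) and (203,180), with its upright at about (235,172). Its angle follows from these.

```bash
python3 - <<'E'
from h import *
a=np.load("w5.npy");p=(a[:,0],a[:,1:]);f=lambda x,y:(150+x/3,130+y/3);ax=np.array([592.5,-58.2])
S=np.mean([plane(*ray("wrist",f(*q),p),62) for q in((482,75),(596,302),(187,233),(316,443))],0)[:2];print("axis via screws",S)
for n,q,z in(("ptip",(400,138),86),("neartip",(400,200),86),("headtop",(398,283),127),("outer",(217,155),62),("inner",(290,203),62),("tabtopA",(226,183),78),("tabB",(240,163),78),("tabmid",(233,173),78)):
    X=plane(*ray("wrist",f(*q),p),z)[:2]
    for c in(ax,S):
        d=X-c;print(n,X.round(1),np.hypot(*d).round(1),np.degrees(np.arctan2(d[1],d[0])).round(1),end=" | ")
    print()
E
```

```text
axis via screws [593.16706812 -57.28140175]
ptip [602.2 -20.9] 38.5 75.4 | ptip [602.2 -20.9] 37.5 76.0 | 
neartip [599.1 -34.8] 24.3 74.1 | neartip [599.1 -34.8] 23.2 75.1 | 
headtop [596.5 -41.5] 17.1 76.6 | headtop [596.5 -41.5] 16.1 78.1 | 
outer [556.  -18.3] 54.1 132.5 | outer [556.  -18.3] 53.8 133.6 | 
inner [571.1 -34.6] 31.9 132.1 | inner [571.1 -34.6] 31.7 134.1 | 
tabtopA [559.7 -23.3] 47.9 133.3 | tabtopA [559.7 -23.3] 47.7 134.6 | 
tabB [564.2 -19.4] 48.0 126.2 | tabB [564.2 -19.4] 47.7 127.5 | 
tabmid [561.9 -21.4] 47.9 129.7 | tabmid [561.9 -21.4] 47.6 131.0 |
```

The tab is at 132.5° and the pointer at 76.5°, so the turn is about 56°. Descending and gripping.

```bash
python3 -m inch '[1.7,0,-15,0,0,0,0,0,-15,0,0,0,0,0,-15,0,0,0,0,0,0,0,0,0,0,0,0,0,0,0]' 
python3 -m inch '[0,0,0,0,0,0,0,0,0,0,0,0,0,0,0,0,0,0,0,0,0,0,0,0,0,0,0,0,0,0,0,0,0,0,0,0]' 0 35
python3 -m inch '[0,0,0,0,0,4,0,0,0,0,0,4,0,0,0,0,0,4]'
```

```text
time_s: 7.7
ee_pos: [592.1, -57.8, 107.0]
tool_rot: [-1.563, 0.178, -0.175]
contact_force: [0.2, 0.2, 0.8]
finger_gap: 36.4
time_s: 8.2
ee_pos: [593.9, -58.0, 108.5]
tool_rot: [-1.564, 0.175, -0.18]
contact_force: [2.6, -0.3, 2.0]
finger_gap: 10.0
time_s: 8.45
ee_pos: [593.8, -58.0, 108.4]
tool_rot: [-1.571, 0.009, -0.013]
contact_force: [3.2, 0.0, 2.9]
finger_gap: 10.2
```

Gap is 10.0 mm, so the head is gripped and turning with low force. Continuing by 44°.

```bash
python3 -m inch '[0,0,0,0,0,4,0,0,0,0,0,4,0,0,0,0,0,4,0,0,0,0,0,4,0,0,0,0,0,4,0,0,0,0,0,4]'
python3 -m inch '[0,0,0,0,0,4,0,0,0,0,0,4,0,0,0,0,0,4,0,0,0,0,0,4,0,0,0,0,0,4,0,0,0,0,0,0,0,0,0,0,0,0]'
python3 -m inch '[0,0,0,0,0,0,0,0,0,0,0,0,0,0,0,0,0,0,0,0,0,0,0,0]' 36
python3 -m inch '[0,0,20,0,0,0,0,0,20,0,0,0,0,0,5,0,0,0,0,0,0,0,0,0,0,0,0,0,0,0]'
python3 - <<'E'
from h import *
s=observe();p=pose(s);np.save("w6.npy",np.c_[p[0],p[1]]);print(p[0],np.degrees(np.arctan2(p[1][1,0],p[1][0,0])))
im=cams.snapshot("wrist")[:,:,::-1];cv2.imwrite("pics/w6.png",im)
c=im[130:330,150:410];c=(255*(c/255.)**1.5).astype("uint8");cv2.imwrite("pics/w6c.png",cv2.resize(c,(780,600),interpolation=cv2.INTER_CUBIC))
E
```

```text
time_s: 8.95
ee_pos: [593.7, -58.0, 108.4]
tool_rot: [-1.548, -0.32, 0.316]
contact_force: [2.4, -1.2, 2.9]
finger_gap: 9.8
time_s: 9.53
ee_pos: [593.5, -58.0, 108.4]
tool_rot: [-1.491, -0.588, 0.585]
contact_force: [3.1, -0.2, 5.1]
finger_gap: 9.9
time_s: 9.87
ee_pos: [591.6, -57.4, 107.1]
tool_rot: [-1.489, -0.586, 0.589]
contact_force: [-0.1, -0.7, 0.4]
finger_gap: 32.8
time_s: 10.28
ee_pos: [592.2, -57.5, 152.2]
tool_rot: [-1.49, -0.588, 0.588]
contact_force: [0.9, -0.3, -0.1]
finger_gap: 35.6
[592.22937927 -57.54021138 152.22593652] 43.064747296587385
```

View pics/w6c.png

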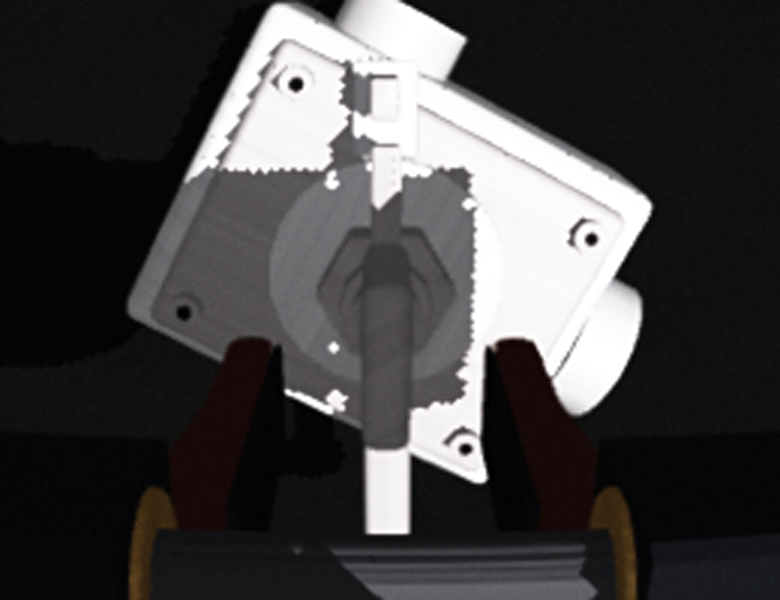

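The pointer end (386,150) and the tab upright (385,97) line up within about 1 mm. The lever is straight below the head at about −46°. I'm going back over the post.

```bash
python3 -m inch '[14,-15,0,0,0,0,14,-15,0,0,0,0,14,-15,0,0,0,0,14,-14,0,0,0,0,0,0,0,0,0,0,0,0,0,0,0,0]' 32
python3 -m inch '[0,0,-15,0,0,0,0,0,-15,0,0,0,0,0,-15,0,0,0,0,0,-9,0,0,0,0,0,0,0,0,0,0,0,0,0,0,0]'
```

```text
time_s: 10.83
ee_pos: [647.9, -116.9, 151.0]
tool_rot: [-1.488, -0.585, 0.588]
contact_force: [0.4, -0.0, -0.7]
finger_gap: 32.1
time_s: 11.33
ee_pos: [647.4, -115.8, 98.0]
tool_rot: [-1.488, -0.587, 0.589]
contact_force: [0.1, 0.0, -0.2]
finger_gap: 32.1
```

```bash
python3 -m inch '[-4.2,-3.7,0,0,0,-4,-4.4,-3.4,0,0,0,-4,-4.65,-3.1,0,0,0,-4,-4.85,-2.75,0,0,0,-4]'
python3 -m inch '[-5,-2.4,0,0,0,-4,-5.2,-2.05,0,0,0,-4]'
python3 -m inch '[-1.3,-0.45,0,0,0,-1,-1.3,-0.45,0,0,0,-1,-1.3,-0.4,0,0,0,-1,-1.35,-0.4,0,0,0,-1]'
cat > f.py <<'E'
from h import *
s=observe();d=s["ee_pos"][:2]-[592.5,-58.2];a=np.arctan2(d[1],d[0]);F=s["contact_force"]
p=pose(s);print("ang",np.degrees(a).round(2),"r",np.hypot(*d).round(1),"tang push N",(-F[0]*np.sin(a)+F[1]*np.cos(a)).round(2),"rad",(F[0]*np.cos(a)+F[1]*np.sin(a)).round(2),"yaw",np.degrees(np.arctan2(p[1][1,0],p[1][0,0])).round(1),s["time_s"])
E
python3 f.py
```

```text
time_s: 11.67
ee_pos: [631.6, -128.8, 99.6]
tool_rot: [-1.539, -0.37, 0.365]
contact_force: [3.0, 4.1, -4.0]
finger_gap: 31.6
time_s: 11.83
ee_pos: [621.7, -133.3, 99.8]
tool_rot: [-1.555, -0.261, 0.255]
contact_force: [3.9, 3.1, -3.3]
finger_gap: 32.6
time_s: 12.17
ee_pos: [616.1, -135.3, 99.6]
tool_rot: [-1.561, -0.208, 0.205]
contact_force: [4.0, 3.3, 1.7]
finger_gap: 32.2
ang -72.96 r 80.7 tang push N 4.82 rad -1.98 yaw 15.1 12.1667
```

```bash
python3 -m inch '[-1.35,-0.4,0,0,0,-1,-1.35,-0.35,0,0,0,-1]'>/dev/null; python3 f.py
python3 -m inch '[-1.35,-0.35,0,0,0,-1,-1.35,-0.3,0,0,0,-1]'>/dev/null; python3 f.py
python3 -m inch '[-1.35,-0.3,0,0,0,-1]'>/dev/null; python3 f.py
```

```text
ang -74.93 r 80.6 tang push N 4.09 rad -2.19 yaw 13.1 12.3333
ang -76.89 r 80.6 tang push N 4.87 rad -3.2 yaw 11.1 12.5
ang -77.87 r 80.6 tang push N 3.25 rad -3.18 yaw 10.1 12.5833
```

```bash
for i in 1; do python3 -m inch '[-0.7,-0.15,0,0,0,-0.5,-0.7,-0.15,0,0,0,-0.5]'>/dev/null; python3 f.py
python3 -m inch '[-0.7,-0.13,0,0,0,-0.5,-0.7,-0.13,0,0,0,-0.5]'>/dev/null; python3 f.py
python3 -m inch '[-0.7,-0.12,0,0,0,-0.5,-0.7,-0.12,0,0,0,-0.5]'>/dev/null; python3 f.py; done
```

```text
ang -78.87 r 80.7 tang push N 4.19 rad -3.64 yaw 9.1 12.75
ang -79.85 r 80.7 tang push N 3.13 rad -3.06 yaw 8.1 12.9167
ang -80.85 r 80.7 tang push N 3.4 rad -3.25 yaw 7.1 13.0833
```

```bash
python3 -m inch '[-0.7,-0.1,0,0,0,-0.5,-0.7,-0.1,0,0,0,-0.5]'>/dev/null; python3 f.py
python3 -m inch '[-0.7,-0.09,0,0,0,-0.5,-0.7,-0.09,0,0,0,-0.5]'>/dev/null; python3 f.py
python3 -m inch '[-0.7,-0.08,0,0,0,-0.5,-0.7,-0.08,0,0,0,-0.5]'>/dev/null; python3 f.py
```

```text
ang -81.62 r 80.6 tang push N 5.2 rad -3.93 yaw 6.1 13.25
ang -82.34 r 80.6 tang push N 7.89 rad -4.7 yaw 5.1 13.4167
ang -83.04 r 80.5 tang push N 7.5 rad -5.06 yaw 4.1 13.5833
```

```bash
python3 -m inch '[-0.7,-0.07,0,0,0,-0.5,-0.7,-0.07,0,0,0,-0.5]'>/dev/null; python3 f.py
python3 -m inch '[-0.7,-0.06,0,0,0,-0.5]'>/dev/null; python3 f.py
```

```text
ang -83.78 r 80.3 tang push N 7.63 rad -4.26 yaw 3.1 13.75
ang -84.13 r 80.3 tang push N 9.83 rad -5.31 yaw 2.6 13.8333
```

```bash
python3 -m inch '[-0.7,-0.05,0,0,0,-0.5]'>/dev/null; python3 f.py
python3 -m inch '[-0.7,-0.04,0,0,0,-0.5]'>/dev/null; python3 f.py
```

```text
ang -84.49 r 80.3 tang push N 10.31 rad -6.66 yaw 2.1 13.9167
ang -84.83 r 80.2 tang push N 11.27 rad -5.84 yaw 1.6 14.0
```

```bash
python3 -m inch '[-0.7,-0.03,0,0,0,-0.5]'>/dev/null; python3 f.py
python3 -m inch '[0,0,0,0,0,0]'>/dev/null; python3 f.py
python3 -m inch '[0,0,0,0,0,0]'>/dev/null; python3 f.py
```

```text
ang -85.21 r 80.2 tang push N 9.84 rad -7.16 yaw 1.1 14.0833
ang -85.27 r 80.2 tang push N 9.72 rad -6.2 yaw 1.1 14.1667
ang -85.27 r 80.2 tang push N 9.56 rad -6.42 yaw 1.1 14.25
```

The moving push is about 10–10.5 N. Backing off to the middle of the gap, then lifting and checking.

```bash
python3 -m inch '[2.5,0.2,0,0,0,0,2.5,0.2,0,0,0,0,2.5,0.2,0,0,0,0,2.5,0.2,0,0,0,0,0,0,0,0,0,0,0,0,0,0,0,0]'; python3 f.py
python3 -m inch '[0,0,15,0,0,0,0,0,25,0,0,0,0,0,30,0,0,0,-17,-6,30,0,0,0,-17,-7,5,0,0,0,-16,-7,0,0,0,0,0,0,0,0,0,0,0,0,0,0,0,0]'
python3 - <<'E'
from h import *
s=observe();p=pose(s);np.save("w7.npy",np.c_[p[0],p[1]]);print(s["contact_force"])
im=cams.snapshot("wrist")[:,:,::-1];cv2.imwrite("pics/w7.png",im)
u=proj("wrist",(592.5,-58.2,100),p);print(p[0],u);x,y=max(0,int(u[0])-130),max(0,int(u[1])-100);print(x,y)
c=im[y:y+200,x:x+260];c=(255*(c/255.)**1.5).astype("uint8");cv2.imwrite("pics/w7c.png",cv2.resize(c,None,fx=3,fy=3,interpolation=cv2.INTER_CUBIC))
E
```

```text
time_s: 14.75
ee_pos: [605.4, -138.5, 98.5]
tool_rot: [-1.571, -0.014, 0.015]
contact_force: [-0.2, 0.9, 0.2]
finger_gap: 31.5
ang -80.87 r 81.3 tang push N -0.06 rad -0.95 yaw 1.1 14.75
time_s: 15.42
ee_pos: [554.9, -158.5, 203.8]
tool_rot: [-1.571, -0.014, 0.014]
contact_force: [1.0, 0.9, 0.3]
finger_gap: 32.3
[0.9729432  0.8920371  0.25048329]
[ 554.92759767 -158.49051532  203.81919889] (np.float64(329.1120744454429), np.float64(92.85922541541932))
199 0
```

View pics/w7c.png

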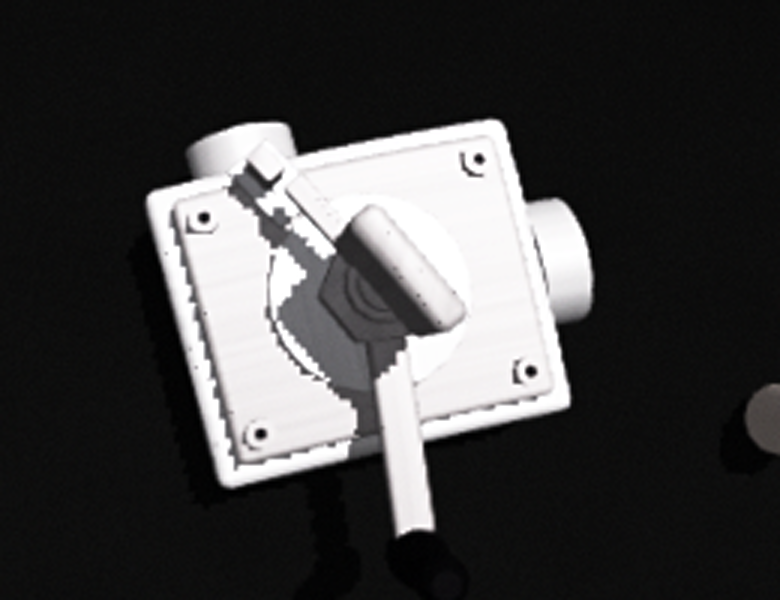

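The pointer tip at crop (292,187) still faces the tab at (266,163). The post top is at (447,578). A numeric check:

```bash
python3 - <<'E'
from h import *
a=np.load("w7.npy");p=(a[:,0],a[:,1:]);f=lambda x,y:(199+x/3,y/3)
S=np.mean([plane(*ray("wrist",f(*q),p),62) for q in((204,218),(479,160),(532,372),(260,434))],0)[:2];print(S)
for n,q,z in(("ptip",(292,187),86),("tab",(268,158),78),("post",(447,578),110)):
    d=plane(*ray("wrist",f(*q),p),z)[:2]-S;print(n,np.hypot(*d).round(1),np.degrees(np.arctan2(d[1],d[0])).round(1))
E
```

```text
[593.07492876 -58.45933468]
ptip 37.0 134.2
tab 48.7 131.4
post 78.6 -78.5
```

The nut stands at about 0.246 rad, against 0.25 predicted for a 10 N push after 0.98 rad of screw. The straight-on view had pointer and tab within 1 mm. Nothing touches the robot.

```bash
python3 -c "
from plant import sign_off,observe
print(observe()['time_s']);print(sign_off())"
```

```text
15.4667
the job is handed in; nothing more can be done
None
```

I slackened the nut to about 0.81 rad and turned the thumb head 56° (0.98 rad) anticlockwise. I then swung the lever back until the moving push read about 10 N. The highest single reading was 11.3 N, with about 1 N of sensor noise. I backed off, lifted clear and handed in at 15.5 s; no verdict is reported.

**Pointer:** after the turn, the straight-on wrist view showed pointer and tab within about 1 mm. The last, more oblique view read 134.2° for the pointer against 131.4° for the tab. That is about 1.9 mm apart, inside the 3.5 mm limit but in slight disagreement with the earlier view.

**Nut:** the final angle, from the post, is about 0.246 rad, against 0.25 rad predicted for 10 N. Reading the force directly gives a squeeze of about 60–75 N. Estimating from how far the nut turned after it bit gave a lower figure, about 45–50 N. Both are within the 30–110 N window.

**Surroundings:** the tool read about 1 N after lifting, which is the usual noise, so it touches nothing. I saw no contact with other items on the bench, but I did not re-measure where they stand.

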